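# Advance the copper tube one pitch in the cutting jig

### The job

Set up the next cut in the tube-cutting jig. First swing the open keeper bar shut across the copper tube until it snaps into its detent; then pull the pusher carriage's plunger knob up, slide the carriage on to the very next hole towards the tube (no farther) so that it feeds the tube forward through the saw guide, and push the stiff pin fully home in that hole. Finish still gripping the knob with the pin home, as one does while the cut is started, and leave the other things on the bench where they are.

Things in the scene. Friction and masses are not known exactly. Their poses are not given: they have to be found in the camera images.
- jig: Tube-cutting jig fixed to the bench, on a steel base 110 x 390 x 12 mm. Origin: on the bench under the tube's line; y along the tube in the feed direction (carriage at -y, saw guide at +y), x across, z up. V-blocks at y = -20 and 108 mm, tops at 50 mm. Hole strip along x = 0 under the carriage. Detent post at x = -42, y = 50 mm, top 52 mm, with a stop ear to 62 mm on its -y side.
- keeper (a joint): Angle of the keeper bar about its upright hinge, rad. 0 = shut: straight across above the tube, pointing to the jig's -x, at its stop. Grows to 1.7 as it opens, swinging level and clockwise from above; at 1.57 it points to the jig's +y. Stays where left. From about 0.15 rad down it rides over a sprung ball (some 4 N at the knob), then snaps in; latched it reads 0 to 0.02.
- keeper_hinge (a point): Point on the keeper bar's upright hinge axis, at x = 58, y = 50 mm in the jig's frame, at the height of the bar's underside (55.5 mm above the bench). Fixed to the jig.
- keeper_knob (a point): Middle of the upright black knob at the keeper bar's free end, 122 mm from the hinge axis, 80.5 mm above the bench. The knob is round, 19 mm in diameter, from 67 to 92 mm above the bench; the flat bar below it is 20 mm wide and 8 mm thick, its top 63.5 mm above the bench.
- carriage (a joint): Travel of the aluminium pusher carriage (79 mm across, 56 mm long, top 49 mm above the bench) along the jig's +y, m. Starts at 0 with its pin in a hole; holes at -0.025, 0, 0.025, 0.050: the next is 0.025. Ends of travel -0.027 and 0.053. Sliding takes 2 to 3 N; with the pin in a hole it has about 1 mm of play. A round pad on its front pushes the tube's rear end.
- plunger (a joint): Height of the plunger pin above home, m. 0 = fully down in a hole; from 0.010 the 8 mm round-nosed pin is clear of the hole strip; upper stop at 0.016. The pin is stiff in its bore (friction 2.5 N, weak downward spring): about 5 N pulls it up, 2 N pushes it down, and it stays where it is left, so it must be pushed home.
- pull_knob: Black round plunger knob, 28 mm in diameter, 25.5 mm tall, upright; moves with carriage and pin. Origin: on its axis, 14 mm above its underside, 11.5 mm below its top, 84 mm above the bench with the pin home. Its wide part reaches from 6 mm below to 6 mm above the origin. The carriage's boss below it (22 mm wide) ends 17 mm below the origin with the pin home.
- tube: Loose straight copper tube in the V-blocks, 22 mm in diameter, 197 mm long, 140 g. Origin: its middle, on its axis, 42 mm above the bench; y along it. At the start its rear end stands 0 to 4 mm ahead of the pusher pad (origin at y = 23.5 to 27.5 mm in the jig's frame); with the carriage in the next hole and the tube against the pad, at y = 48.5 mm.
- sanding_block: Bystander: wooden sanding block, 38 x 72 x 24 mm, loose on the bench on the robot's side of the jig. Origin: centre of its underside.
- punch: Bystander: slim steel chasing punch, 9 x 112 x 9 mm, loose on the bench close behind the jig. Origin: centre of its underside.
- eraser: Bystander: worn white eraser, 18 x 34 x 11 mm, loose on the bench close to the jig on the robot's side. Origin: centre of its underside.
Not all that is in view belongs to the job. Of the things shaped like the tube, the copper one is meant.

How it is judged:
By the outcome, as a careful person would: the job done as asked, in the order asked, and still so for the second after the job is handed in, while the arm keeps its last pose, push and grip.
It also fails if it takes over 51 s, if anything falls off the work surface, if the arm or the gripper's body presses on something with over 40 N, if the wrist force passes 120 N, or if a joint passes its speed limit or range.

### The arm

A 7-joint arm with a two-finger parallel gripper is mounted at the origin on a cart in front of the work surface, level with it; the furniture and walls round the work are solid. World frame = base frame: x ahead of the robot, y to its left, z up, the work surface at z = 0. Lengths are in m, angles in rad, forces in N, time in s.
With the tool pointing down it reaches from about 0.4 to 0.9 m from the base axis. Payload 5.5 kg.
Tool frame: the origin (TCP) lies on the centre line of the jaws, within the pads' length; the fingertips stand 19 mm ahead of it and the grasp point (between the pads) is the TCP; z points along the fingers, y is the direction in which the jaws open and shut (so a half turn about z gives the same grasp; the last joint's range is limited). The gripper opens to 85 mm and grips with 20 to 120 N. Pads are 22 mm wide; open, the fingers measure 114 mm over their backs; the gripper's body (76 mm by 85 mm) begins 54 mm behind the grasp point. The pads swing forward as they close: fully open they stand 13 mm farther back than shut.
Start: joints at [-1.038, 0.501, -0.427, 1.55, 0.221, 1.138, -0.21], TCP at [0.173, 0.626, 0.25] pointing down, gripper open.
Joint ranges: [-2.88, 2.88], [-0.31, 2.03], [-1.54, 1.56], [0.2, 2.42], [-1.41, 4.55], [0.19, 2.02], [-2.57, 2.57]. Speed limits (rad/s): [2.57, 2.57, 3.14, 3.14, 3.14, 3.14, 3.14].

### API

Orientations are given as [roll, pitch, yaw] about the fixed x, y, z axes, in that order (R = Rz(yaw) Ry(pitch) Rx(roll)).
In Python, from cell import robot gives the robot as it stands. The module is installed in compiled form; this text tells all that it offers.
- The arm moves only by the shell command python3 -m creep 'ROWS' [FORCE]. ROWS is JSON, a list of rows, each an object with "linear": the shift along the tool's x, y, z in mm, a list of three; "yaw": the turn about the tool's z in rad; "fingers": the finger opening in mm, from 0 to 85.4. In form: [{"linear": [dx, dy, dz], "yaw": yaw, "fingers": fingers}, ...]. A call has 1 to 12 rows; each row shifts and turns the pose as measured when the row begins, along the tool's axes as they then stand; what a row does not reach is not made up. A row lasts 1/10 s, in which the tool goes at most 50 mm and 8.59 degrees, less where a joint would pass 70% of its speed; a pose out of reach is approached as far as the arm can. A call with a gripper value outside its range is refused whole. The fingers move at their own pace and stop on an object; FORCE is the grip in N (left out, the last holds). Time passes only in rows, so rows that do not move let the fingers close. It gives the time, the measured TCP pose, the force and the opening at its end, in the units of the state.
- robot.get_state(): the state, without advancing time (a new reading comes with each control period).
- robot.camera(name): name is "scene" or "top" or "wrist"; returns a dict with "image" (384x512x3 uint8, red, green, blue), "camera_matrix" (3x3 intrinsics, pixels), "cam_to_world" (4x4, takes a point from camera to world coordinates). Camera axes: x right, y up, looking along -z (the intrinsics and any distortion apply to the point x, -y, -z); pixel columns grow to the right and rows downward; lengths in m; the calibration is good to about 2 mm. A picture is of the moment at which its call begins. There is no depth.
- robot.sign_off(): hands the job in, once; it reports no verdict.
The state is a dict: "clock": time; "joint_positions": joint angles; "qd": joint speeds; "joint_efforts": joint torques, N m; "tcp_pos": TCP position; "orientation": TCP orientation; "force": force on the tool from outside, world axes, zero at the start; "ft_torque": the same for the moment, N m; "opening": finger opening in m.
Only numpy, scipy, OpenCV 4.12 (cv2) and the standard library are available. Lean on these libraries where they do the work, as an engineer would, in place of code of your own. Each camera call takes 0.05 s, during which the arm holds its last target.

## Working session

There is one attempt and no reset: what is moved stays moved. The work goes in short steps, Python scripts to look and compute and a shell command to move; the robot and the scene stay as the last step left them, time stands still between calls to the robot, and variables do not carry over. Pictures are saved under pics/ and viewed, and the job is handed in when it is done.

```bash
mkdir -p pics
python3 - <<'E'
from cell import robot
import cv2,numpy as np
print(robot.get_state())
for n in ["scene","top","wrist"]:
    c=robot.camera(n); cv2.imwrite(f"pics/{n}0.png",c["image"][:,:,::-1]); print(n,c["camera_matrix"].round(1).tolist(),c["cam_to_world"].round(3).tolist(),[k for k in c])
E
```

```text
{'clock': 0.0, 'joint_positions': array([-1.03780115,  0.50187436, -0.42676539,  1.55146108,  0.22079403,
        1.13830551, -0.21025721]), 'qd': array([ 5.20146349e-05, -6.34656246e-04,  9.74636175e-04,  8.18203032e-04,
        1.47733408e-05, -7.98334632e-04,  1.08190832e-04]), 'joint_efforts': array([ 5.38451441e-04, -5.69528639e+01, -5.81609488e+00, -2.80944675e+01,
        1.06386503e-02,  1.19685990e-02, -1.63133336e-05]), 'tcp_pos': array([0.17312619, 0.6258272 , 0.2492358 ]), 'orientation': array([-3.13959936e+00, -6.39967127e-05,  2.87187213e+00]), 'force': array([-1.32858934, -0.11451675,  0.42845861]), 'ft_torque': array([ 0.00959345,  0.00952806, -0.01759305]), 'opening': 0.08540630409383305}
scene [[374.2, 0.0, 257.5], [0.0, 374.2, 194.3], [0.0, 0.0, 1.0]] [[0.811, 0.423, -0.404, 0.172], [-0.585, 0.566, -0.581, -0.411], [-0.017, 0.708, 0.706, 0.666], [0.0, 0.0, 0.0, 1.0]] ['image', 'camera_matrix', 'cam_to_world']
top [[357.4, 0.0, 250.8], [0.0, 357.4, 193.5], [0.0, 0.0, 1.0]] [[0.005, 0.988, -0.157, 0.38], [-0.999, 0.01, 0.031, 0.085], [0.032, 0.157, 0.987, 0.92], [0.0, 0.0, 0.0, 1.0]] ['image', 'camera_matrix', 'cam_to_world']
wrist [[295.2, 0.0, 254.7], [0.0, 295.2, 191.4], [0.0, 0.0, 1.0]] [[0.265, -0.913, -0.311, 0.093], [0.964, 0.25, 0.086, 0.647], [-0.001, -0.323, 0.947, 0.374], [0.0, 0.0, 0.0, 1.0]] ['image', 'camera_matrix', 'cam_to_world']
```

View pics/scene0.png

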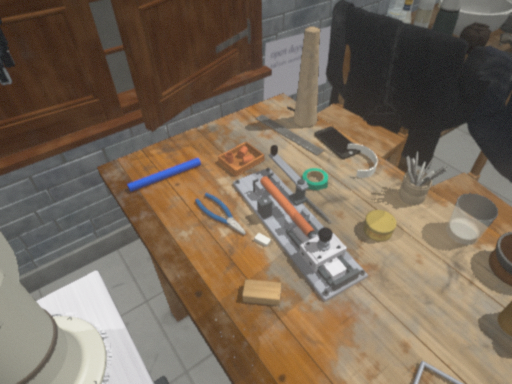

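View pics/top0.png

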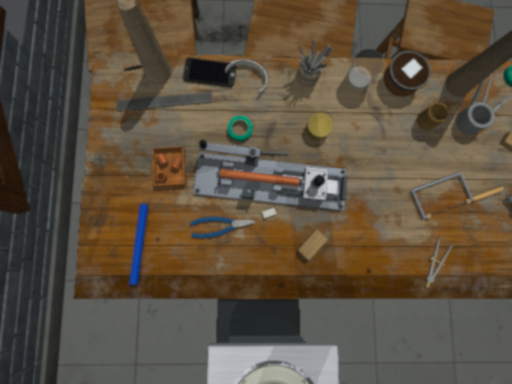

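View pics/wrist0.png

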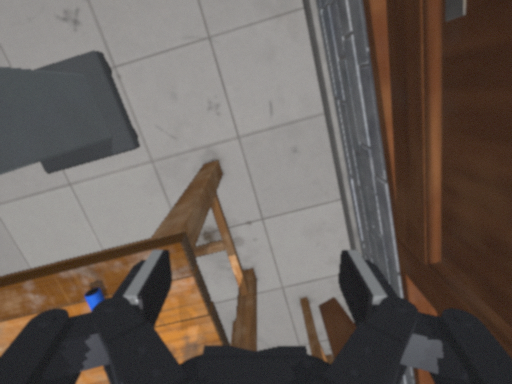

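Run:
```python
import cv2
a=cv2.imread("pics/top0.png")[130:220,180:360]; cv2.imwrite("pics/topc.png",cv2.resize(a,None,fx=4.4,fy=4.4,interpolation=2))
a=cv2.imread("pics/scene0.png")[135:305,220:380]; cv2.imwrite("pics/scenec.png",cv2.resize(a,None,fx=3.5,fy=3.5,interpolation=2))
```

```text
(no output)
```

View pics/topc.png

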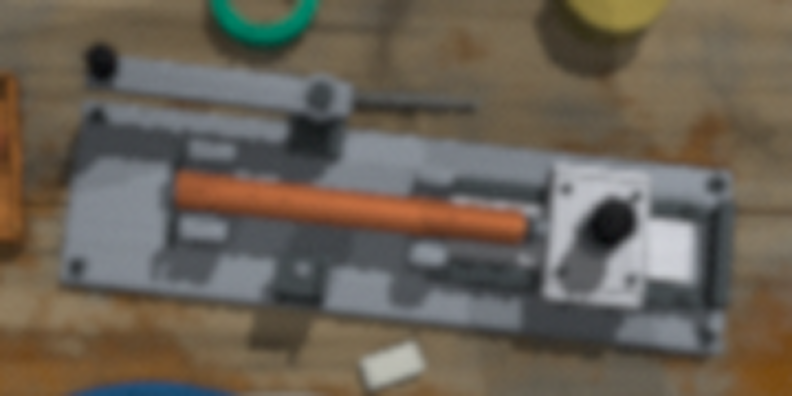

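View pics/scenec.png

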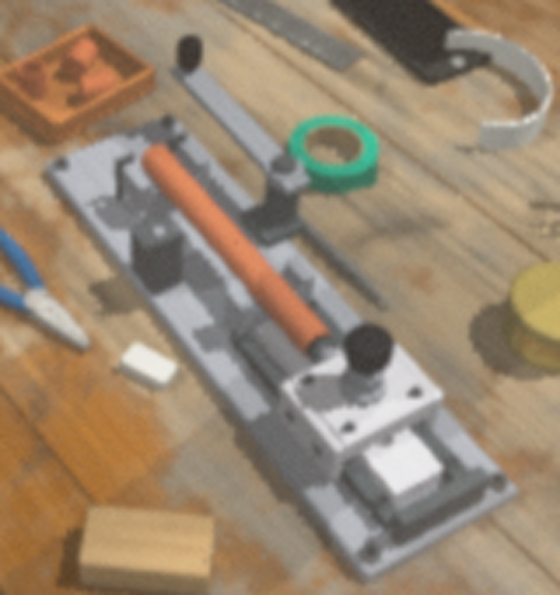

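```bash
cat > h.py <<'E'
from cell import robot
import cv2,numpy as np
def ray(c,uv):
    K=c["camera_matrix"];T=c["cam_to_world"]
    d=np.linalg.solve(K,[uv[0],uv[1],1.]);d=T[:3,:3]@[d[0],-d[1],-d[2]]
    return T[:3,3],d/np.linalg.norm(d)
def plane(c,uv,z):
    o,d=ray(c,uv);return o+d*(z-o[2])/d[2]
def tri(*cu):
    A=np.zeros((3,3));b=np.zeros(3);R=[ray(c,u) for c,u in cu]
    for o,d in R:
        P=np.eye(3)-np.outer(d,d);A+=P;b+=P@o
    p=np.linalg.solve(A,b);return p,[np.linalg.norm(np.cross(p-o,d)) for o,d in R]
def proj(c,p):
    T=c["cam_to_world"];q=T[:3,:3].T@(np.asarray(p)-T[:3,3]);q=c["camera_matrix"]@[q[0],-q[1],-q[2]];return q[:2]/q[2]
def blob(img,mask,near,r=20):
    n,l,s,ce=cv2.connectedComponentsWithStats(mask.astype(np.uint8))
    out=[(np.hypot(*(ce[i]-near)),i) for i in range(1,n) if s[i,4]>8 and np.hypot(*(ce[i]-near))<r]
    return [(ce[i].round(2).tolist(),s[i].tolist()) for _,i in sorted(out)]
E
python3 - <<'E'
from h import *
C={n:robot.camera(n) for n in("scene","top")}
for n,pts in {"top":dict(kk=(203,144),pk=(318,180),tube=(260,178)),"scene":dict(kk=(274,150),pk=(325,234),tube=(288,205))}.items():
    im=C[n]["image"].astype(int);hsv=cv2.cvtColor(C[n]["image"],cv2.COLOR_RGB2HSV)
    bl=im.max(2)<45
    print(n,blob(im,bl,pts["kk"],10),blob(im,bl,pts["pk"],10))
    o=(hsv[...,0]<12)&(hsv[...,1]>130)&(hsv[...,2]>110)
    l=blob(im,o,pts["tube"],25);print(l)
    # tube min area rect
    nn,lab=cv2.connectedComponents(o.astype(np.uint8));k=lab[int(l[0][0][1]),int(l[0][0][0])]
    ys,xs=np.where(lab==k);r=cv2.minAreaRect(np.c_[xs,ys].astype(np.float32));print(r,cv2.boxPoints(r).round(1).tolist())
E
```

```text
top [([202.43, 144.05], [200, 141, 6, 7, 37])] [([318.0, 181.0], [314, 177, 9, 9, 67])]
[([257.94, 176.5], [220, 169, 79, 15, 497])]
((258.990478515625, 176.58383178710938), (78.74231719970703, 6.974318981170654), 6.4588165283203125) [[219.5, 175.60000610351562], [220.3000030517578, 168.6999969482422], [298.5, 177.5], [297.70001220703125, 184.5]]
scene [] []
[([285.82, 203.78], [262, 177, 51, 55, 450])]
((286.25860595703125, 204.60345458984375), (70.83779907226562, 6.892775058746338), 48.36646270751953) [[260.20001220703125, 180.39999389648438], [265.29998779296875, 175.8000030517578], [312.3999938964844, 228.8000030517578], [307.20001220703125, 233.39999389648438]]
```

Run:
```python
from h import *
C={n:robot.camera(n) for n in("scene","top")}
im=C["scene"]["image"].astype(int)
for t in(50,60,70): print(t,blob(im,im.max(2)<t,(274,150),10),blob(im,im.max(2)<t,(325,234),10))
t,s=C["top"],C["scene"]
print("kk",plane(t,(202.9,144.5),.092),plane(t,(202.9,144.5),.085))
print("pk",plane(t,(318.5,181.5),.09))
a=plane(t,(219.9,172.2),.053);b=plane(t,(298.1,181),.053);print("tube",a,b,b-a,np.linalg.norm(a-b))
print("scene tube",plane(s,(262.8,178.1),.048),plane(s,(309.8,231.1),.048))
for u in [(320,95)]: print("hinge",plane(t,(180+u[0]/4.4,130+u[1]/4.4),.07))
for u in [(88,105),(730,172),(720,353),(62,288)]: print("base",plane(t,(180+u[0]/4.4,130+u[1]/4.4),.012))
```

```text
50 [] []
60 [] []
70 [([273.75, 149.78], [272, 146, 5, 8, 32])] [([323.93, 234.82], [319, 229, 12, 12, 88])]
kk [0.62970489 0.17364615 0.092     ] [0.63181394 0.17439617 0.085     ]
pk [ 0.54313816 -0.10239305  0.09      ]
tube [0.57116465 0.13414265 0.053     ] [ 0.55111051 -0.05982445  0.053     ] [-0.02005414 -0.19396709  0.        ] 0.19500103121118287
scene tube [0.56973122 0.13548238 0.048     ] [ 0.55082565 -0.05854949  0.048     ]
hinge [0.62006805 0.05372614 0.07      ]
base [0.62844134 0.18910213 0.012     ]
base [ 0.5923879  -0.19326651  0.012     ]
base [ 0.48380279 -0.18326824  0.012     ]
base [0.51863887 0.20121319 0.012     ]
```

```bash
cat >> h.py <<'E'
PSI=-0.096;O=np.array([.5586,.0118])
def J(x,y,z): 
    c,s=np.cos(PSI),np.sin(PSI);return np.array([O[0]+c*x-s*y,O[1]+s*x+c*y,z])
def toJ(p):
    c,s=np.cos(PSI),np.sin(PSI);d=np.asarray(p)[:2]-O;return np.array([c*d[0]+s*d[1],-s*d[0]+c*d[1]])
def go(p,st=None):
    "tool-frame mm shift to world point p"
    from scipy.spatial.transform import Rotation as R
    st=st or robot.get_state();M=R.from_euler("xyz",st["orientation"]).as_matrix()
    return (M.T@(np.asarray(p)-st["tcp_pos"])*1000).round(1)
E
python3 - <<'E'
from h import *
C={n:robot.camera(n) for n in("scene","top")}
t,s=C["top"],C["scene"]
for n,a,b in [("kk",(202.9,144.5),(274.2,150.2)),("pk",(318.3,181.3),(324.3,235))]:
    p,e=tri((t,a),(s,b));print(n,p,e,toJ(p)*1000)
print(proj(t,J(58e-3,.05,.07)),proj(s,J(58e-3,.05,.07)), "detent",proj(t,J(-.042,.05,.052)),proj(s,J(-.042,.05,.052)))
print("mandrel",plane(t,(160,75),0),plane(s,(305,122),0))
print(go([.6315,.174,.25]))
E
```

```text
kk [0.63408497 0.17485228 0.07885242] [np.float64(0.00045445783727025163), np.float64(0.00045445783727014933)] [ 59.5084168  169.53694468]
pk [ 0.54505117 -0.10345499  0.08380866] [np.float64(0.00024368653548358877), np.float64(0.00024368653548359598)] [  -2.43895356 -116.02299009]
[251.79904129 151.16113348] [300.61911738 180.6251873 ] detent [247.48195311 192.32051545] [263.9593503  201.95792451]
mandrel [0.85196657 0.30507802 0.        ] [0.85923139 0.30743101 0.        ]
[-5.623e+02 -3.139e+02  2.000e-01]
```

```bash
python3 -m creep '[{"linear":[-43,-24,0],"yaw":0,"fingers":40},{"linear":[-43,-24,0],"yaw":0,"fingers":40},{"linear":[-43,-24,0],"yaw":0,"fingers":40},{"linear":[-43,-24,0],"yaw":0,"fingers":40},{"linear":[-43,-24,0],"yaw":0,"fingers":40},{"linear":[-43,-24,0],"yaw":0,"fingers":40},{"linear":[-43,-24,0],"yaw":0,"fingers":40},{"linear":[-43,-24,0],"yaw":0,"fingers":40},{"linear":[-43,-24,0],"yaw":0,"fingers":40},{"linear":[-43,-24,0],"yaw":0,"fingers":40}]' 40
python3 -m creep '[{"linear":[0,0,0],"yaw":0.14,"fingers":40},{"linear":[0,0,0],"yaw":0.14,"fingers":40},{"linear":[0,0,0],"yaw":0.14,"fingers":40},{"linear":[0,0,0],"yaw":0.14,"fingers":40},{"linear":[0,0,0],"yaw":0.14,"fingers":40},{"linear":[0,0,0],"yaw":0.14,"fingers":40},{"linear":[0,0,0],"yaw":0.14,"fingers":40},{"linear":[0,0,0],"yaw":0.14,"fingers":40},{"linear":[0,0,0],"yaw":0.14,"fingers":40},{"linear":[0,0,0],"yaw":0.14,"fingers":40}]'
python3 -c "
from h import *
print(go([.6335,.1745,.17]))"
```

```text
clock: 1.45
tcp_pos: [0.5246, 0.2839, 0.2494]
orientation: [3.134, -0.004, 2.891]
force: [0.2, 1.5, -0.5]
opening: 0.04
clock: 2.45
tcp_pos: [0.5339, 0.2713, 0.2497]
orientation: [3.14, -0.006, 1.42]
force: [-0.0, -0.1, 0.2]
opening: 0.0398
[-81.2 112.8  79.5]
```

```bash
python3 -m creep '[{"linear":[-22,31,22],"yaw":0,"fingers":40},{"linear":[-22,31,22],"yaw":0,"fingers":40},{"linear":[-20,27,20],"yaw":0,"fingers":40},{"linear":[0,0,0],"yaw":-0.05,"fingers":40}]'
python3 - <<'E'
from h import *
c=robot.camera("wrist");cv2.imwrite("pics/w1.png",c["image"][:,:,::-1])
print(go([.6335,.1745,.17]),proj(c,[.6335,.1745,.092]),proj(c,J(.058,.05,.07)),proj(c,J(0,.122,.042)))
np.save("c1.npy",c,allow_pickle=True)
E
```

```text
clock: 2.85
tcp_pos: [0.6149, 0.1968, 0.1854]
orientation: [3.135, -0.009, 1.473]
force: [-0.1, -0.9, -0.4]
opening: 0.0399
[-23.4  21.6  16.5] [279.49473764 225.70886272] [273.57350207 324.21756015] [216.41505086 247.17090182]
```

View pics/w1.png

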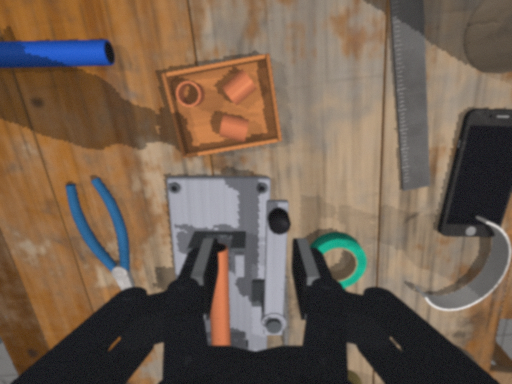

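```bash
python3 -m creep '[{"linear":[-23,22,10],"yaw":0,"fingers":36},{"linear":[0,0,0],"yaw":0,"fingers":36}]'
python3 - <<'E'
from h import *
print(go([.6335,.1745,.087]))
E
```

```text
clock: 3.1
tcp_pos: [0.6342, 0.1757, 0.1765]
orientation: [3.135, -0.012, 1.479]
force: [-0.1, -1.3, 0.3]
opening: 0.036
[-2.3 -1.2 89.5]
```

```bash
python3 -m creep '[{"linear":[-1,-1,25],"yaw":0,"fingers":36},{"linear":[-1,0,25],"yaw":0,"fingers":36},{"linear":[0,0,20],"yaw":0,"fingers":36},{"linear":[0,0,12],"yaw":0,"fingers":36},{"linear":[0,0,0],"yaw":0,"fingers":36}]'
python3 - <<'E'
from h import *
print(go([.6335,.1745,.087]))
c=robot.camera("wrist");cv2.imwrite("pics/w2.png",c["image"][:,:,::-1])
E
```

```text
clock: 3.6
tcp_pos: [0.6351, 0.1786, 0.0953]
orientation: [3.131, -0.017, 1.478]
force: [0.5, 0.3, -0.4]
opening: 0.0364
[-4.4 -1.3  8.2]
```

View pics/w2.png

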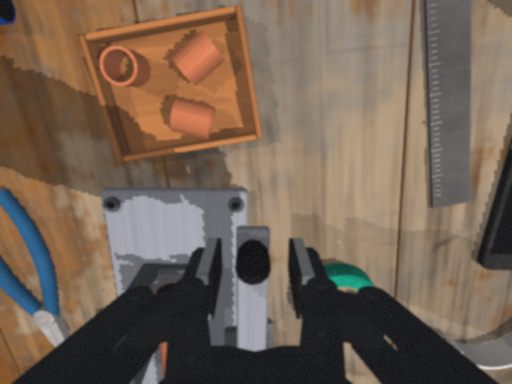

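```bash
python3 -m creep '[{"linear":[-5,-1,8],"yaw":0,"fingers":26},{"linear":[0,0,0],"yaw":0,"fingers":26},{"linear":[0,0,0],"yaw":0,"fingers":24}]'
python3 - <<'E'
from h import *
c=robot.camera("wrist");cv2.imwrite("pics/w3.png",c["image"][:,:,::-1])
print(toJ(robot.get_state()["tcp_pos"]))
E
```

```text
clock: 3.95
tcp_pos: [0.636, 0.1748, 0.0907]
orientation: [3.125, -0.02, 1.478]
force: [0.2, 0.1, 0.0]
opening: 0.0239
[0.06128732 0.16934538]
```

View pics/w3.png

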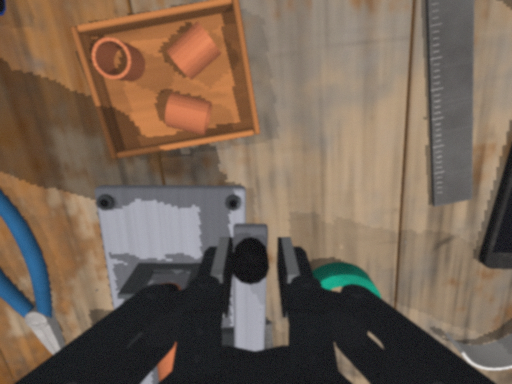

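```bash
python3 -m creep '[{"linear":[-0.6,-12,1],"yaw":-0.1,"fingers":24},{"linear":[-0.6,-12,1],"yaw":-0.1,"fingers":24},{"linear":[-0.6,-12,0],"yaw":-0.1,"fingers":24},{"linear":[-0.6,-12,0],"yaw":-0.1,"fingers":24},{"linear":[-0.6,-12,0],"yaw":-0.1,"fingers":24}]'
cat >> h.py <<'E'
def arc():
    s=robot.get_state();d=toJ(s["tcp_pos"])*1000-[58,50]
    print("kang",np.arctan2(d[1],-d[0]).round(3),"r",np.hypot(*d).round(1),"tool-rel", (s["orientation"][2]-(np.pi+PSI)+ np.arctan2(d[1],-d[0])).round(3),"z",s["tcp_pos"][2].round(4),s["force"].round(1))
E
python3 -c "
from h import *
arc()"
```

```text
clock: 4.5
tcp_pos: [0.581, 0.1666, 0.0913]
orientation: [3.106, -0.007, 1.996]
force: [0.4, 0.2, -0.1]
opening: 0.0241
kang 1.127 r 117.6 tool-rel 0.077 z 0.0913 [ 0.4  0.2 -0.1]
```

```bash
python3 -m creep '[{"linear":[1,-12,1],"yaw":-0.08,"fingers":24},{"linear":[1,-12,1],"yaw":-0.08,"fingers":24},{"linear":[0,-12,1],"yaw":-0.1,"fingers":24},{"linear":[0,-12,1],"yaw":-0.1,"fingers":24},{"linear":[0,-12,0],"yaw":-0.1,"fingers":24}]'
python3 - <<'E'
from h import *
arc()
c=robot.camera("wrist");cv2.imwrite("pics/w4.png",c["image"][:,:,::-1])
E
```

```text
clock: 5.0
tcp_pos: [0.5337, 0.1363, 0.0896]
orientation: [3.097, 0.017, 2.477]
force: [0.2, 0.2, -0.3]
opening: 0.024
kang 0.647 r 118.7 tool-rel 0.078 z 0.0896 [ 0.2  0.2 -0.3]
```

View pics/w4.png

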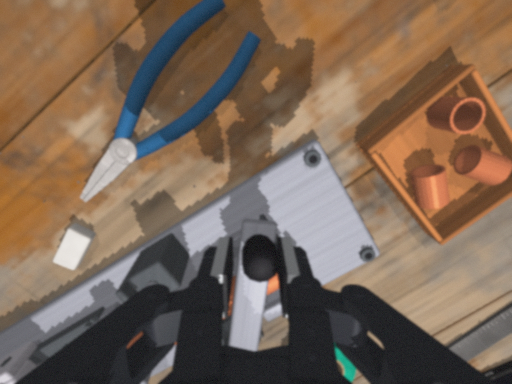

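```bash
python3 -m creep '[{"linear":[1,-12,1],"yaw":-0.08,"fingers":24},{"linear":[1,-12,1],"yaw":-0.08,"fingers":24},{"linear":[0,-12,1],"yaw":-0.1,"fingers":24},{"linear":[0,-11,1],"yaw":-0.1,"fingers":24}]'
python3 -c "
from h import *
arc()"
```

```text
clock: 5.45
tcp_pos: [0.5102, 0.0971, 0.0866]
orientation: [3.103, 0.038, 2.846]
force: [0.2, 0.9, 0.8]
opening: 0.0242
kang 0.259 r 118.3 tool-rel 0.059 z 0.0866 [0.2 0.9 0.8]
```

```bash
python3 -m creep '[{"linear":[1,-8,0],"yaw":-0.06,"fingers":24},{"linear":[1,-8,0],"yaw":-0.06,"fingers":24},{"linear":[0,-8,0],"yaw":-0.06,"fingers":24}]'
python3 -c "
from h import *
arc()"
python3 -m creep '[{"linear":[0,-6,0],"yaw":-0.03,"fingers":24},{"linear":[0,-6,0],"yaw":-0.02,"fingers":24}]'
python3 -c "
from h import *
arc()"
```

```text
clock: 5.75
tcp_pos: [0.504, 0.0756, 0.0872]
orientation: [3.108, 0.047, 3.028]
force: [-1.5, 6.1, -3.2]
opening: 0.0243
kang 0.07 r 118.7 tool-rel 0.052 z 0.0872 [-1.5  6.1 -3.2]
clock: 5.95
tcp_pos: [0.5032, 0.0645, 0.0875]
orientation: [3.109, 0.049, 3.078]
force: [-0.6, 0.9, -0.5]
opening: 0.024
kang -0.024 r 118.3 tool-rel 0.009 z 0.0875 [-0.6  0.9 -0.5]
```

```bash
python3 -m creep '[{"linear":[0,-4,0],"yaw":0,"fingers":24},{"linear":[0,-3,0],"yaw":0,"fingers":24}]'
python3 - <<'E'
from h import *
arc()
c=robot.camera("wrist");cv2.imwrite("pics/w5.png",c["image"][:,:,::-1])
c=robot.camera("top");a=c["image"][130:220,180:360,::-1]; cv2.imwrite("pics/t5.png",cv2.resize(a,None,fx=4.4,fy=4.4,interpolation=2))
E
```

```text
clock: 6.15
tcp_pos: [0.5031, 0.0624, 0.0877]
orientation: [3.102, 0.051, 3.078]
force: [0.0, 11.7, -5.1]
opening: 0.0239
kang -0.042 r 118.2 tool-rel -0.01 z 0.0877 [ 0.  11.7 -5.1]
```

View pics/w5.png

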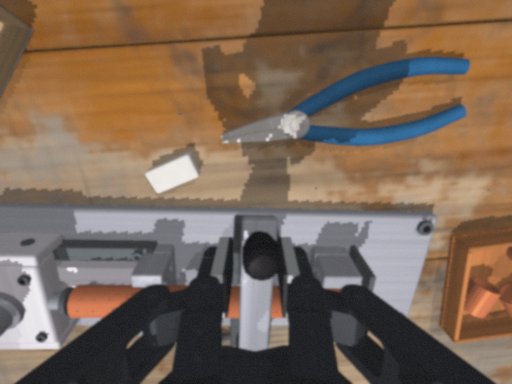

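View pics/t5.png

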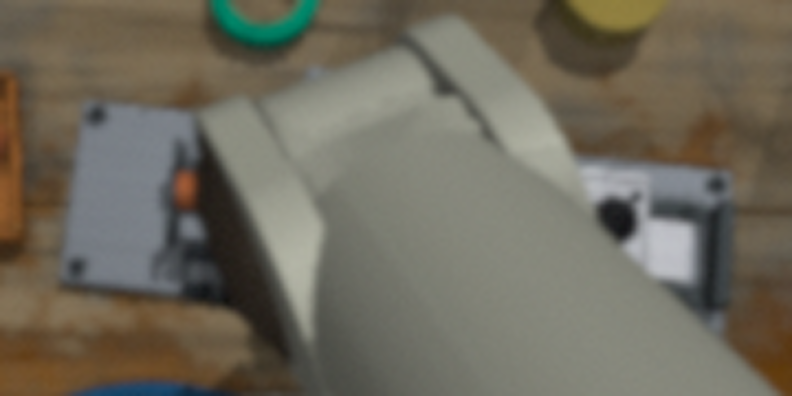

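```bash
python3 -m creep '[{"linear":[0,2.5,0],"yaw":0,"fingers":34},{"linear":[0,0,-15],"yaw":0,"fingers":40},{"linear":[0,0,-30],"yaw":0,"fingers":50},{"linear":[0,0,-30],"yaw":0,"fingers":60},{"linear":[0,0,-20],"yaw":0,"fingers":60}]'
python3 - <<'E'
from h import *
arc()
c=robot.camera("wrist");cv2.imwrite("pics/w6.png",c["image"][:,:,::-1])
kk=J(-.064,.05,.092);print(proj(c,kk),proj(c,J(.058,.05,.07)))
print(go(J(0,-.116,.17)))
E
```

```text
clock: 6.75
tcp_pos: [0.4975, 0.0607, 0.1834]
orientation: [3.103, 0.045, 3.071]
force: [0.5, -1.4, 0.9]
opening: 0.0602
kang -0.058 r 123.7 tool-rel -0.032 z 0.1834 [ 0.5 -1.4  0.9]
[260.12459793 200.30430355] [254.50388845 303.76784878]
[ -58.8 -161.3   13. ]
```

View pics/w6.png

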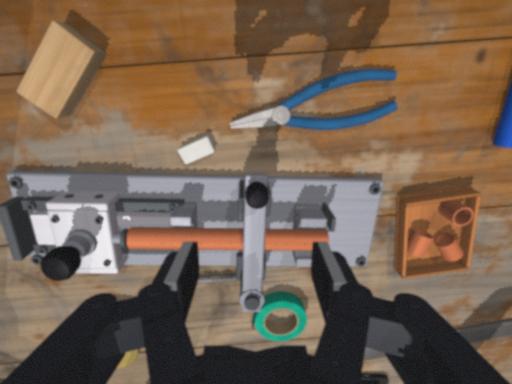

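Run:
```python
from h import *
c=robot.camera("wrist");im=c["image"].astype(int)
print(plane(c,(59,265),.0955),plane(c,(257,197),.092)-J(-.064,.05,.092))
p=plane(c,(59,265),.0955);print(toJ(p)); print(go([p[0],p[1],.17]))
```

```text
[ 0.54585869 -0.10184369  0.0955    ] [ 0.00039724 -0.0020924   0.        ]
[-0.0017896  -0.11434171]
[ -57.2 -159.5   11.5]
```

```bash
python3 -m creep '[{"linear":[-11,-32,0],"yaw":0,"fingers":60},{"linear":[-11,-32,0],"yaw":0,"fingers":60},{"linear":[-11,-32,0],"yaw":0,"fingers":60},{"linear":[-11,-32,4],"yaw":0,"fingers":60},{"linear":[-11,-28,4],"yaw":0,"fingers":60},{"linear":[0,0,0],"yaw":0,"fingers":60}]'
python3 - <<'E'
from h import *
c=robot.camera("wrist");cv2.imwrite("pics/w7.png",c["image"][:,:,::-1])
p=[.5455,-.1025];print(proj(c,p+[.0955]),proj(c,p+[.070]),go(p+[.13]))
E
```

```text
clock: 7.45
tcp_pos: [0.5458, -0.1058, 0.1722]
orientation: [3.106, 0.052, 3.067]
force: [-0.5, -0.4, 0.3]
opening: 0.0598
[256.50775566 204.78447564] [255.19131962 191.77818377] [ 2.  -0.6 42.2]
```

View pics/w7.png

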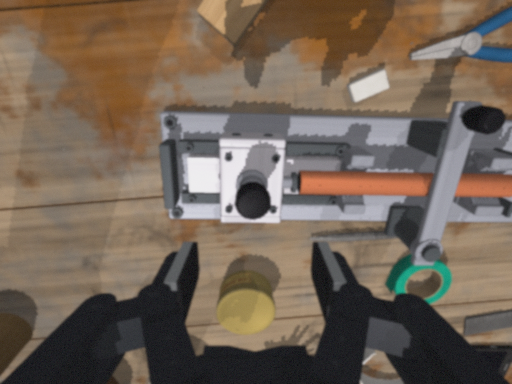

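```bash
python3 -m creep '[{"linear":[1,-1,30],"yaw":0,"fingers":50},{"linear":[1,0,30],"yaw":0,"fingers":50},{"linear":[0,0,0],"yaw":0,"fingers":50}]'
python3 - <<'E'
from h import *
c=robot.camera("wrist");cv2.imwrite("pics/w8.png",c["image"][:,:,::-1])
print(go([.5452,-.1035,.084]))
E
```

```text
clock: 7.8
tcp_pos: [0.5467, -0.1005, 0.1108]
orientation: [3.105, 0.052, 3.068]
force: [-0.3, 0.4, -0.2]
opening: 0.0496
[ 4.  -4.1 28.3]
```

View pics/w8.png

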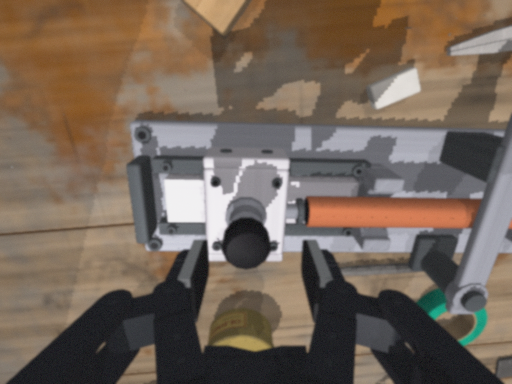

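```bash
python3 -m creep '[{"linear":[2,-4,14],"yaw":0,"fingers":44},{"linear":[1,0,12],"yaw":0,"fingers":40},{"linear":[0,0,2],"yaw":0,"fingers":38}]'
python3 - <<'E'
from h import *
c=robot.camera("wrist");cv2.imwrite("pics/w9.png",c["image"][:,:,::-1])
print(go([.5452,-.1035,.084]),robot.get_state()["force"])
E
```

```text
clock: 8.15
tcp_pos: [0.5483, -0.1025, 0.0856]
orientation: [3.106, 0.06, 3.07]
force: [-0.4, -0.7, 0.4]
opening: 0.0381
[ 3.2 -1.1  1.6] [-0.6012581  -0.00173752 -0.84230563]
```

View pics/w9.png

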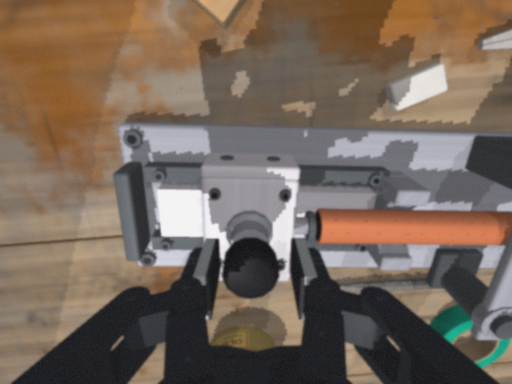

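```bash
python3 -m creep '[{"linear":[3,-1.5,1],"yaw":0,"fingers":34},{"linear":[0,0,0],"yaw":0,"fingers":20},{"linear":[0,0,0],"yaw":0,"fingers":20},{"linear":[0,0,0],"yaw":0,"fingers":20},{"linear":[0,0,0],"yaw":0,"fingers":20}]' 60
python3 -c "
from h import *
s=robot.get_state();print(s['tcp_pos'],s['opening'],toJ(s['tcp_pos']),s['force'],go(s['tcp_pos']+[0,0,.014]))"
```

```text
clock: 8.7
tcp_pos: [0.5451, -0.1042, 0.085]
orientation: [3.106, 0.06, 3.07]
force: [1.2, 0.3, -3.6]
opening: 0.025
[ 0.54506989 -0.10417849  0.08498409] 0.02502541975533649 [-0.00235097 -0.11674137] [ 1.24911224  0.28535392 -3.61813176] [ -0.8   0.5 -14. ]
```

Run:
```python
from h import *
c=robot.camera("wrist");cv2.imwrite("pics/w10.png",cv2.resize(c["image"][150:350,130:380,::-1],None,fx=3,fy=3,interpolation=2))
```

```text
(no output)
```

View pics/w10.png

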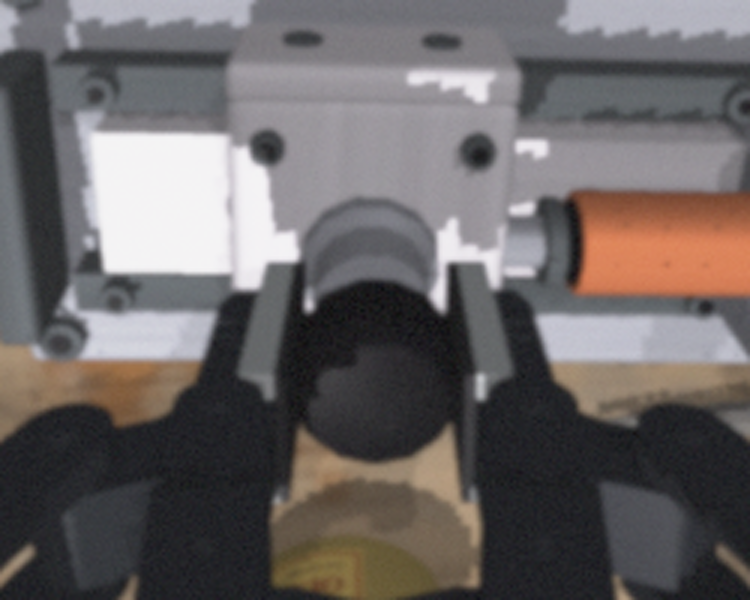

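```bash
python3 -m creep '[{"linear":[0,0,-4],"yaw":0,"fingers":20},{"linear":[0,0,-4],"yaw":0,"fingers":20}]' 60
python3 -c "
from h import *
s=robot.get_state();print(s['tcp_pos'],s['opening'],toJ(s['tcp_pos']),s['force'])"
```

```text
clock: 8.95
tcp_pos: [0.545, -0.1042, 0.0931]
orientation: [3.105, 0.061, 3.07]
force: [1.1, -0.8, -4.1]
opening: 0.0255
[ 0.5450152  -0.10421923  0.09314277] 0.0254670774936389 [-0.0024015  -0.11678716] [ 1.06583683 -0.77517588 -4.11749315]
```

```bash
python3 -m creep '[{"linear":[-0.5,0,-5],"yaw":0,"fingers":20},{"linear":[0,0,0],"yaw":0,"fingers":20}]' 60
python3 - <<'E'
from h import *
s=robot.get_state();print(s['tcp_pos'],s['opening'],toJ(s['tcp_pos']),s['force'])
c=robot.camera("wrist");cv2.imwrite("pics/w11.png",cv2.resize(c["image"][150:350,130:380,::-1],None,fx=3,fy=3,interpolation=2))
E
```

```text
clock: 9.15
tcp_pos: [0.5451, -0.1042, 0.0993]
orientation: [3.105, 0.061, 3.07]
force: [-1.4, 0.1, -1.2]
opening: 0.025
[ 0.54512361 -0.10418131  0.09929507] 0.025028112035521487 [-0.00229722 -0.11673902] [-1.40899747  0.14869333 -1.18265234]
```

View pics/w11.png

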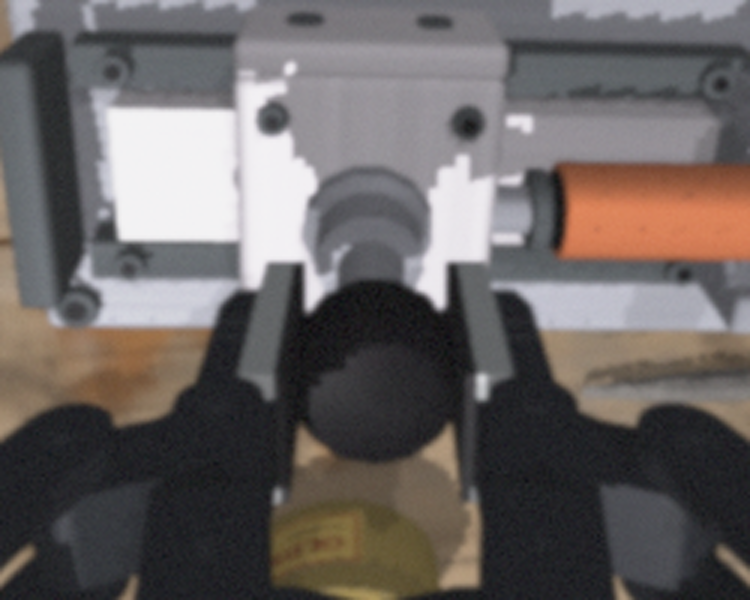

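```bash
python3 -c "
from h import *
s=robot.get_state();p=s['tcp_pos'];d=J(0,.025,0)-J(0,0,0);print(go(p+d))"
python3 -m creep '[{"linear":[-0.1,4,0],"yaw":0,"fingers":20},{"linear":[-0.1,5,0.2],"yaw":0,"fingers":20},{"linear":[-0.1,5,0.2],"yaw":0,"fingers":20},{"linear":[-0.1,5,0.2],"yaw":0,"fingers":20}]'
python3 -c "
from h import *
s=robot.get_state();print(s['tcp_pos'],s['opening'],toJ(s['tcp_pos']),s['force'],go(J(-.0023,-.0917,.0993)))"
```

```text
[-0.6 25.   0.9]
clock: 9.6
tcp_pos: [0.5467, -0.0887, 0.0995]
orientation: [3.11, 0.061, 3.066]
force: [-0.0, -2.9, -2.1]
opening: 0.025
[ 0.54668647 -0.088736    0.0994943 ] 0.02504385113538649 [-0.00222204 -0.10121503] [-0.04188904 -2.89240134 -2.08003945] [-0.1  9.5  0.5]
```

```bash
python3 -m creep '[{"linear":[0,5,0.2],"yaw":0,"fingers":20},{"linear":[0,4,0.1],"yaw":0,"fingers":20},{"linear":[0,1,0],"yaw":0,"fingers":20}]'
python3 -c "
from h import *
s=robot.get_state();print(s['tcp_pos'],s['opening'],toJ(s['tcp_pos']),s['force'],go(J(-.0023,-.0917,.0993)))"
```

```text
clock: 9.9
tcp_pos: [0.5478, -0.0773, 0.0995]
orientation: [3.11, 0.061, 3.067]
force: [0.8, -3.3, -2.6]
opening: 0.0254
[ 0.54780006 -0.07728731  0.09947911] 0.025358092301777112 [-0.00221096 -0.08971232] [ 0.80726859 -3.25777876 -2.58878894] [ 0.1 -2.   0.1]
```

Run:
```python
from h import *
c=robot.camera("wrist");cv2.imwrite("pics/w12.png",cv2.resize(c["image"][100:350,80:400,::-1],None,fx=2.4,fy=2.4,interpolation=2))
cv2.imwrite("pics/w12f.png",c["image"][:,:,::-1])
c=robot.camera("scene");cv2.imwrite("pics/s12.png",cv2.resize(c["image"][135:305,220:380,::-1],None,fx=3.5,fy=3.5,interpolation=2))
```

```text
(no output)
```

View pics/w12.png

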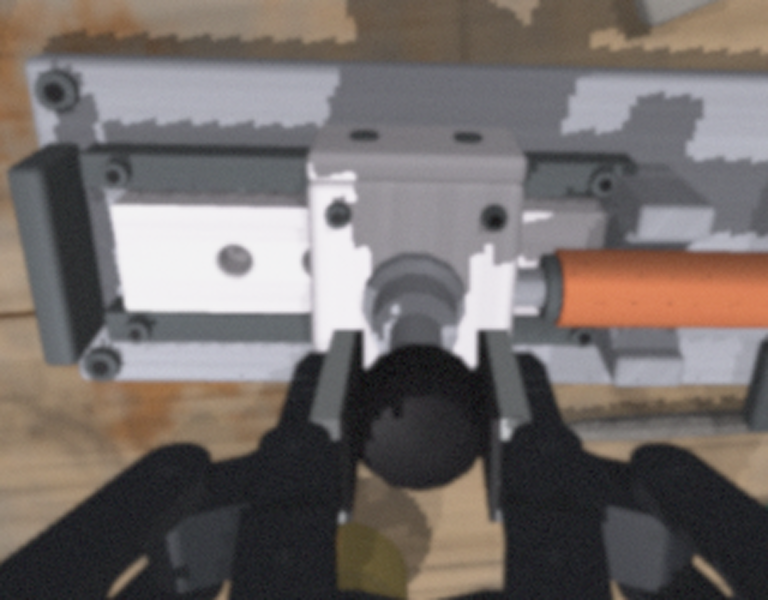

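View pics/s12.png

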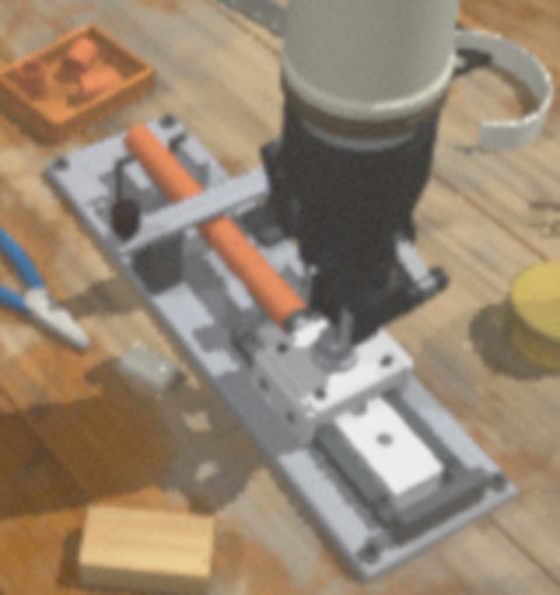

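Run:
```python
from h import *
c=robot.camera("wrist")
f=lambda u,v,z:plane(c,(80+u/2.4,100+v/2.4),z)
a=f(100,363,.014);g=lambda u,v,z:plane(c,(130+u/3,150+v/3),z)
print((a-g(78,300,.014))*1000,(f(116,173,.02)-g(115,68,.02))*1000,(f(137,331,.02)-g(130,264,.02))*1000)
for z in(.02,.025,.03):
  h=f(235,260,z); print(z,toJ(h)*1000)
print("boss",toJ(f(415,295,.067))*1000,"screws",toJ((f(338,214,.049)+f(495,216,.049))/2)*1000)
print("tube rear",toJ(f(558,288,.046))*1000)
```

```text
[-1.34914037e+00 -2.73614321e+01  2.77555756e-14] [ -2.68057282 -27.47609825   0.        ] [-2.56086780e+00 -2.73717201e+01 -2.77555756e-14]
0.02 [   2.64634291 -144.38721825]
0.025 [   0.23639711 -143.18449292]
0.03 [  -2.17354869 -141.98176758]
boss [-11.04582351 -90.62446865] screws [-24.64422278 -89.96789049]
tube rear [ -2.16742535 -50.31989937]
```

```bash
python3 -m creep '[{"linear":[0,-2,0],"yaw":0,"fingers":20},{"linear":[0,0,0],"yaw":0,"fingers":20}]'
python3 -c "
from h import *
s=robot.get_state();print(s['tcp_pos'],s['opening'],toJ(s['tcp_pos']),s['force'],go(J(-.0023,-.0917,.0993)))"
```

```text
clock: 10.25
tcp_pos: [0.5478, -0.0775, 0.0995]
orientation: [3.108, 0.061, 3.069]
force: [0.3, -2.4, -1.9]
opening: 0.025
[ 0.54783152 -0.07750215  0.09950892] 0.025048036974492833 [-0.00215905 -0.08992315] [ 0.26471002 -2.397486   -1.93448137] [ 0.2 -1.8  0.1]
```

```bash
python3 -m creep '[{"linear":[0,-2.5,0],"yaw":0,"fingers":20}]'
python3 -c "
from h import *
s=robot.get_state();print(s['clock'],toJ(s['tcp_pos']),s['force'],go(J(-.0023,-.0917,.0993)))"
python3 -m creep '[{"linear":[0,-0.5,0],"yaw":0,"fingers":20}]'
python3 -c "
from h import *
s=robot.get_state();print(s['clock'],toJ(s['tcp_pos']),s['force'],go(J(-.0023,-.0917,.0993)))"
```

```text
clock: 10.35
tcp_pos: [0.5477, -0.0789, 0.0994]
orientation: [3.107, 0.061, 3.069]
force: [0.1, 2.8, -1.2]
opening: 0.0249
10.35 [-0.00219264 -0.09134355] [ 0.10702355  2.76669559 -1.16994053] [ 0.1 -0.4  0.1]
clock: 10.45
tcp_pos: [0.5476, -0.0793, 0.0995]
orientation: [3.106, 0.061, 3.069]
force: [-1.2, 0.5, -2.2]
opening: 0.0249
10.45 [-0.00218534 -0.09175145] [-1.21019632  0.4921875  -2.20984898] [0.1 0.  0.2]
```

```bash
python3 -c "
from h import *
print(go(J(-.0023,-.0917,.085)))
c=robot.camera('wrist');cv2.imwrite('pics/w13.png',cv2.resize(c['image'][100:350,80:400,::-1],None,fx=2.4,fy=2.4,interpolation=2))"
python3 -m creep '[{"linear":[0.2,-0.1,3],"yaw":0,"fingers":20},{"linear":[0.2,-0.1,3],"yaw":0,"fingers":20}]'
python3 -c "
from h import *
s=robot.get_state();print(s['clock'],s['tcp_pos'][2],toJ(s['tcp_pos']),s['force'],go(J(-.0023,-.0917,.085)))"
```

```text
[ 1.  -0.5 14.5]
clock: 10.7
tcp_pos: [0.5477, -0.0794, 0.0937]
orientation: [3.106, 0.062, 3.069]
force: [-0.5, 0.4, 1.1]
opening: 0.0252
10.7 0.09372121706974883 [-0.00214639 -0.09182585] [-0.473787    0.36209368  1.11206229] [ 0.7 -0.2  8.7]
```

View pics/w13.png

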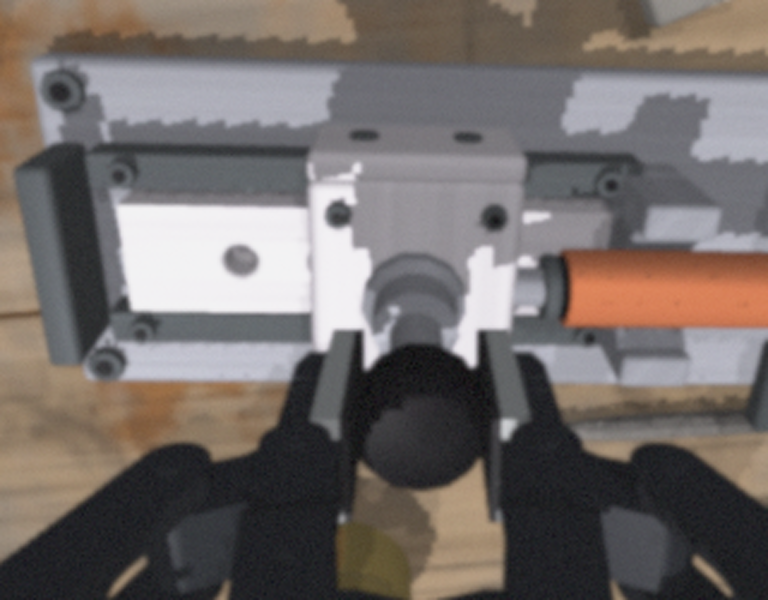

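```bash
python3 -m creep '[{"linear":[0.2,0,3],"yaw":0,"fingers":20},{"linear":[0.2,0,3],"yaw":0,"fingers":20},{"linear":[0.2,0,3],"yaw":0,"fingers":20}]'
python3 -c "
from h import *
s=robot.get_state();print(s['clock'],s['tcp_pos'][2],toJ(s['tcp_pos']),s['force'],go(J(-.0023,-.0917,.085)))"
```

```text
clock: 11.0
tcp_pos: [0.5477, -0.0793, 0.0841]
orientation: [3.107, 0.062, 3.069]
force: [-2.7, 0.9, 15.2]
opening: 0.0253
11.0 0.08414881603676738 [-0.00211088 -0.09176265] [-2.70003134  0.93375881 15.18016609] [ 0.1  0.1 -0.9]
```

Run:
```python
from h import *
c=robot.camera('wrist');cv2.imwrite('pics/w14.png',cv2.resize(c['image'][170:260,260:400,::-1],None,fx=5.5,fy=5.5,interpolation=2));cv2.imwrite('pics/w14f.png',c['image'][:,:,::-1])
s=robot.camera('scene');cv2.imwrite('pics/s14.png',cv2.resize(s["image"][160:270,240:360,::-1],None,fx=5,fy=5,interpolation=2))
```

```text
(no output)
```

View pics/w14.png

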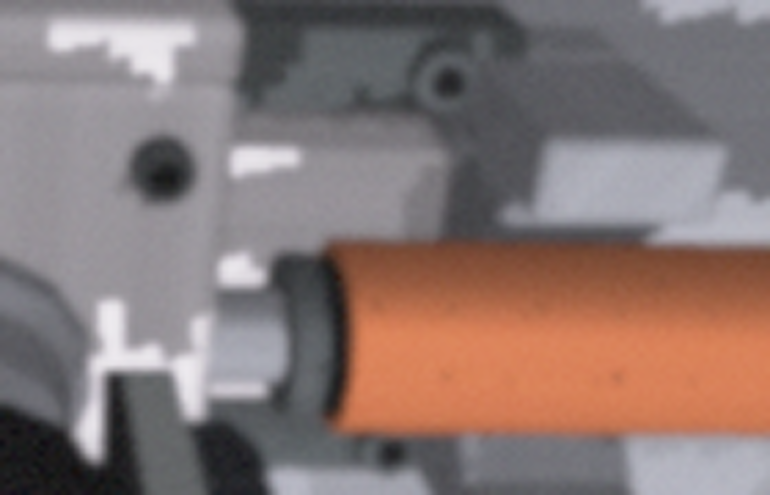

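View pics/s14.png

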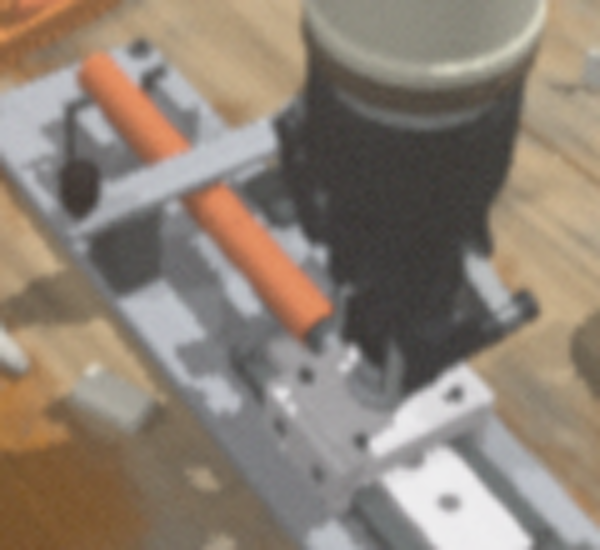

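View pics/w14f.png

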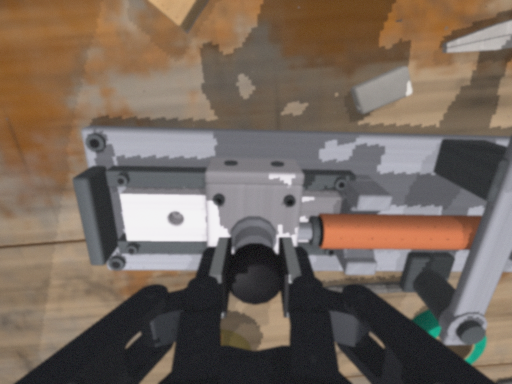

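Run:
```python
from h import *
def edge(f):
    im=cv2.imread(f).astype(float);r=(im[...,2]-im[...,0])
    out=[]
    for y in range(265,320,6):
        row=r[y,500:620];i=np.argmax(row>55);out.append(500+i-(row[i]-55)/(row[i]-row[i-1]))
    return np.array(out)/2.4+80
a,b=edge("pics/w12.png"),edge("pics/w13.png");print(a.round(1),b.round(1))
c=robot.camera("wrist")
z=.046-.0155
print((b-a).mean(), (plane(c,(b.mean(),220),z)-plane(c,(a.mean(),220),z))*1000)
```

```text
[314.2 314.3 314.5 314.4 314.4 314.4 314.3 313.9 313.4 312.6] [317.  317.1 317.2 317.2 317.2 317.2 316.9 316.6 316.  315.3]
2.710825985798459 [0.15925103 1.81109168 0.        ]
```

```bash
python3 -m creep '[{"linear":[0,0,-0.5],"yaw":0,"fingers":40},{"linear":[0,0,0],"yaw":0,"fingers":45},{"linear":[0,0,-20],"yaw":0,"fingers":45},{"linear":[0,0,-35],"yaw":0,"fingers":30},{"linear":[0,0,-35],"yaw":0,"fingers":20}]'
python3 -c "
from h import *
print(toJ(robot.get_state()['tcp_pos']),go(J(-.002,.185,.17)))
c=robot.camera('wrist');cv2.imwrite('pics/w15.png',c['image'][:,:,::-1])"
```

```text
clock: 11.65
tcp_pos: [0.5383, -0.0818, 0.171]
orientation: [3.105, 0.051, 3.069]
force: [1.0, 0.8, -0.3]
opening: 0.0199
[-0.01122764 -0.09512545] [-15.6 279.6  12.1]
```

View pics/w15.png

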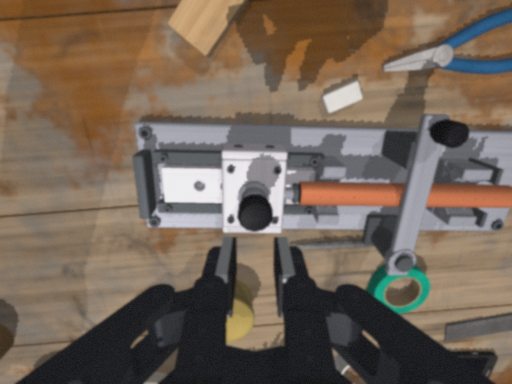

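```bash
python3 -m creep '[{"linear":[-2,38,1],"yaw":0,"fingers":10},{"linear":[-2,38,1],"yaw":0,"fingers":0},{"linear":[-2,38,1],"yaw":0,"fingers":0},{"linear":[-2,38,1],"yaw":0,"fingers":0},{"linear":[-2,38,1],"yaw":0,"fingers":0},{"linear":[-2,38,1],"yaw":0,"fingers":0},{"linear":[-2,35,1],"yaw":0,"fingers":0},{"linear":[0,0,0],"yaw":0,"fingers":0}]'
python3 -c "
from h import *
print(toJ(robot.get_state()['tcp_pos']),go(J(-.002,.185,.13)))
c=robot.camera('wrist');cv2.imwrite('pics/w16.png',c['image'][:,:,::-1]);print(proj(c,J(-.002,.149,.042)))"
```

```text
clock: 12.5
tcp_pos: [0.5818, 0.1846, 0.1832]
orientation: [3.106, 0.073, 3.058]
force: [-1.1, 0.4, 0.6]
opening: 0.0002
[0.00650616 0.1742606 ] [12.2  9.  52.8]
[222.438983   165.00850762]
```

View pics/w16.png

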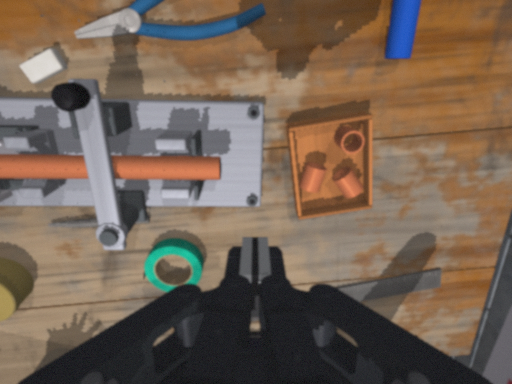

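```bash
python3 -c "
from h import *
c=robot.camera('wrist')
print(toJ(plane(c,(290,160),.02)),toJ(plane(c,(221,167),.042)),go(J(-.002,.176,.10)))"
```

```text
[-0.00036567  0.21097241] [-1.03512413e-04  1.44237876e-01] [14.9  5.2 81.7]
```

```bash
python3 -m creep '[{"linear":[5,2,28],"yaw":0,"fingers":0},{"linear":[5,1,28],"yaw":0,"fingers":0},{"linear":[4,1,25],"yaw":0,"fingers":0},{"linear":[0,0,0],"yaw":0,"fingers":0}]'
python3 -c "
from h import *
print(toJ(robot.get_state()['tcp_pos']),go(J(-.002,.174,.06)))
c=robot.camera('wrist');cv2.imwrite('pics/w17.png',c['image'][:,:,::-1])"
```

```text
clock: 13.0
tcp_pos: [0.5766, 0.1775, 0.0989]
orientation: [3.114, 0.075, 3.044]
force: [-1.1, -0.3, -0.8]
opening: -0.0003
[0.00200941 0.16667417] [ 6.9  6.3 38.7]
```

View pics/w17.png

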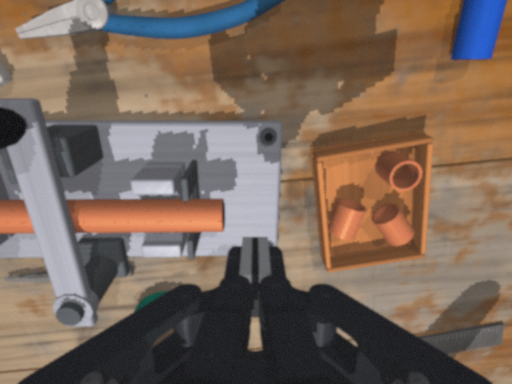

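```bash
python3 -m creep '[{"linear":[3,6,8],"yaw":0,"fingers":0},{"linear":[2,0,16],"yaw":0,"fingers":0},{"linear":[2,0,15],"yaw":0,"fingers":0},{"linear":[0,0,0],"yaw":0,"fingers":0}]'
python3 -c "
from h import *
print(toJ(robot.get_state()['tcp_pos']),go(J(-.002,.174,.056)))
c=robot.camera('wrist');cv2.imwrite('pics/w18.png',c['image'][:,:,::-1])"
```

```text
clock: 13.45
tcp_pos: [0.5784, 0.1837, 0.0626]
orientation: [3.112, 0.084, 3.039]
force: [-1.1, -0.5, -0.3]
opening: -0.0004
[0.00322324 0.17297273] [5.8 0.8 6.1]
```

View pics/w18.png

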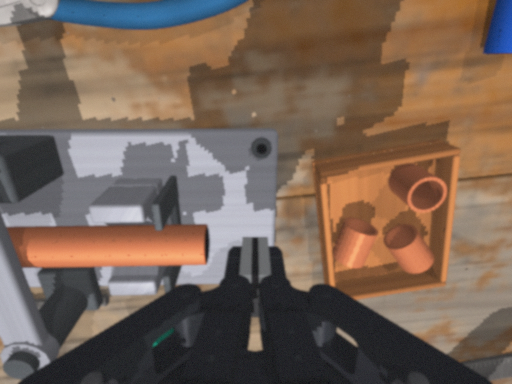

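```bash
python3 -m creep '[{"linear":[5,-4,6],"yaw":0,"fingers":0},{"linear":[0,-4,0],"yaw":0,"fingers":0}]'
python3 -c "
from h import *
print(toJ(robot.get_state()['tcp_pos']))
c=robot.camera('wrist');cv2.imwrite('pics/w19.png',cv2.resize(c['image'][180:300,120:320,::-1],None,fx=3.8,fy=3.8,interpolation=2))"
```

```text
clock: 13.7
tcp_pos: [0.5737, 0.1772, 0.0567]
orientation: [3.111, 0.086, 3.04]
force: [0.1, -0.7, 0.5]
opening: 0.0002
[-0.00077979  0.16607784]
```

View pics/w19.png

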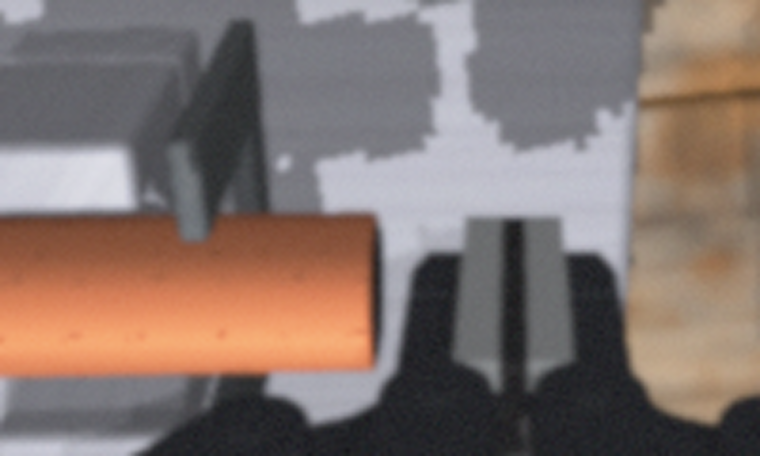

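```bash
python3 -m creep '[{"linear":[0,-2,0],"yaw":0,"fingers":0},{"linear":[0,-1.5,0],"yaw":0,"fingers":0}]'
python3 -c "
from h import *
print(toJ(robot.get_state()['tcp_pos']))
c=robot.camera('wrist');cv2.imwrite('pics/w20.png',cv2.resize(c['image'][180:300,120:320,::-1],None,fx=3.8,fy=3.8,interpolation=2))"
```

```text
clock: 13.95
tcp_pos: [0.5749, 0.1723, 0.0579]
orientation: [3.111, 0.089, 3.039]
force: [1.1, 0.8, -0.4]
opening: -0.0002
[0.00085558 0.16130434]
```

View pics/w20.png

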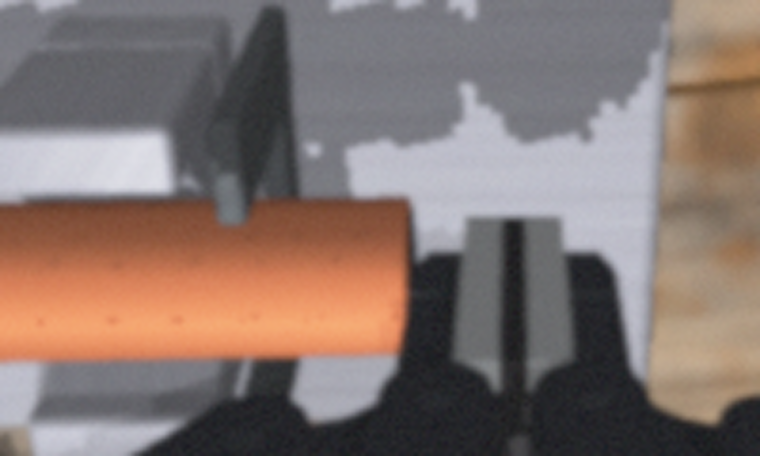

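```bash
for i in 1 ; do python3 -m creep '[{"linear":[0,-1,0],"yaw":0,"fingers":0}]' | sed -n '2p;4p'; done; python3 -m creep '[{"linear":[0,-1,0],"yaw":0,"fingers":0}]' | sed -n '2p;4p'
```

```text
tcp_pos: [0.5752, 0.1712, 0.0583]
force: [-0.9, 1.5, -0.2]
tcp_pos: [0.5753, 0.1704, 0.0585]
force: [0.0, 1.1, 0.4]
```

```bash
python3 -m creep '[{"linear":[0,-1,0],"yaw":0,"fingers":0}]' | sed -n '2p;4p'; python3 -c "
from h import *
print(toJ(robot.get_state()['tcp_pos']))
c=robot.camera('wrist');cv2.imwrite('pics/w21.png',cv2.resize(c['image'][180:300,120:320,::-1],None,fx=3.8,fy=3.8,interpolation=2))"
```

```text
tcp_pos: [0.5753, 0.1697, 0.0586]
force: [0.1, 0.9, -0.9]
[0.00148661 0.15876927]
```

View pics/w21.png

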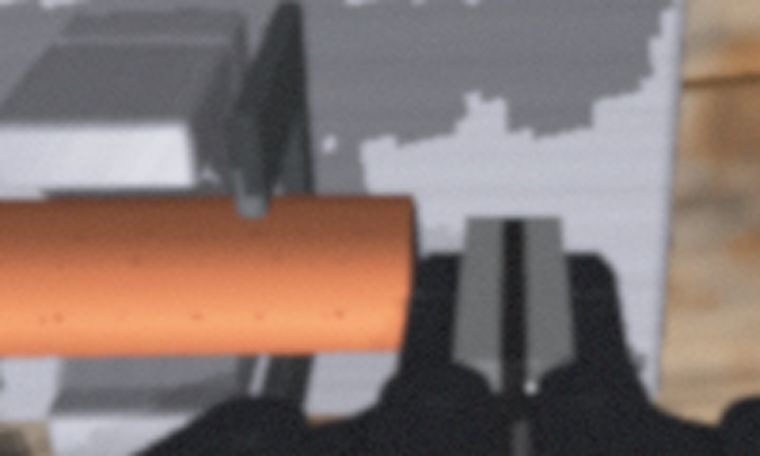

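```bash
python3 -m creep '[{"linear":[0,-1,0],"yaw":0,"fingers":0}]' | sed -n '2p;4p';python3 -c "
from h import *
print(robot.get_state()['force'])"
```

```text
tcp_pos: [0.5753, 0.1695, 0.0587]
force: [-0.4, 3.3, 0.1]
[-0.3980341   3.27196679  0.10818326]
```

```bash
python3 -m creep '[{"linear":[0,-0.8,0],"yaw":0,"fingers":0}]' | sed -n '2p;4p'
```

```text
tcp_pos: [0.5753, 0.1695, 0.0588]
force: [-0.4, 2.5, -1.0]
```

```bash
python3 -m creep '[{"linear":[0,8,0],"yaw":0,"fingers":0},{"linear":[0,5,0],"yaw":0,"fingers":0},{"linear":[0,0,-30],"yaw":0,"fingers":0},{"linear":[0,0,-40],"yaw":0,"fingers":0},{"linear":[0,0,-40],"yaw":0,"fingers":0},{"linear":[0,0,-10],"yaw":0,"fingers":10}]'
python3 -c "
from h import *
print(go(J(-.0022,-.0917,.175)))"
```

```text
clock: 15.15
tcp_pos: [0.5629, 0.1799, 0.179]
orientation: [3.112, 0.083, 3.041]
force: [1.0, 0.1, 0.5]
opening: 0.0097
[ -10.5 -259.4   -2.8]
```

```bash
python3 -m creep '[{"linear":[-1,-37,-1],"yaw":0,"fingers":20},{"linear":[-1,-37,-1],"yaw":0,"fingers":40},{"linear":[-1,-37,0],"yaw":0,"fingers":50},{"linear":[-1,-37,0],"yaw":0,"fingers":50},{"linear":[-1,-37,0],"yaw":0,"fingers":50},{"linear":[-1,-37,0],"yaw":0,"fingers":50},{"linear":[0,-34,0],"yaw":0,"fingers":50},{"linear":[0,0,0],"yaw":0,"fingers":50}]'
python3 - <<'E'
from h import *
c=robot.camera("wrist");cv2.imwrite("pics/w22.png",c["image"][:,:,::-1])
p=J(-.0022,-.0917,.0955);print(proj(c,p),go(J(-.0022,-.0917,.115)))
E
```

```text
clock: 15.95
tcp_pos: [0.5441, -0.0815, 0.1744]
orientation: [3.112, 0.086, 3.046]
force: [0.3, -0.5, -0.1]
opening: 0.0503
[255.87285651 204.92278494] [ 1.9 -2.2 59.5]
```

View pics/w22.png

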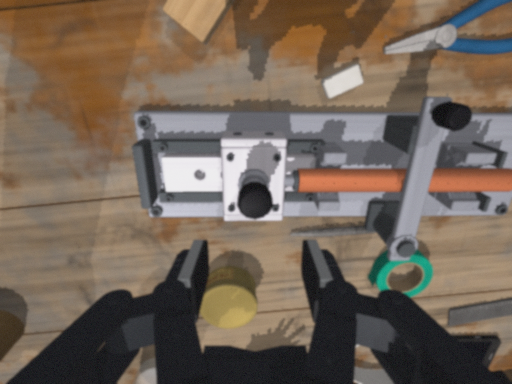

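```bash
python3 -m creep '[{"linear":[1,-2,28],"yaw":0,"fingers":48},{"linear":[1,-1,28],"yaw":0,"fingers":46},{"linear":[0,0,3],"yaw":0,"fingers":44}]'
python3 - <<'E'
from h import *
c=robot.camera("wrist");cv2.imwrite("pics/w23.png",c["image"][:,:,::-1])
print(go(J(-.0022,-.0917,.085)))
E
```

```text
clock: 16.3
tcp_pos: [0.5491, -0.0777, 0.115]
orientation: [3.11, 0.089, 3.05]
force: [-1.2, 1.0, 0.8]
opening: 0.0436
[ 4.6 -3.  30.5]
```

View pics/w23.png

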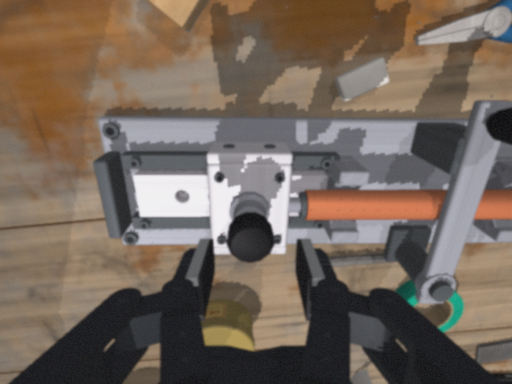

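```bash
python3 -m creep '[{"linear":[3,-3,12],"yaw":0,"fingers":42},{"linear":[2,-0.5,12],"yaw":0,"fingers":40},{"linear":[1,0,4],"yaw":0,"fingers":38}]'
python3 - <<'E'
from h import *
c=robot.camera("wrist");cv2.imwrite("pics/w24.png",c["image"][:,:,::-1])
print(go(J(-.0022,-.0917,.085)),robot.get_state()["force"])
E
```

```text
clock: 16.65
tcp_pos: [0.548, -0.0779, 0.0881]
orientation: [3.109, 0.094, 3.054]
force: [-0.5, 0.8, 0.1]
opening: 0.0379
[ 0.1 -1.5  2.8] [-0.57660442  0.1183625  -0.61276223]
```

View pics/w24.png

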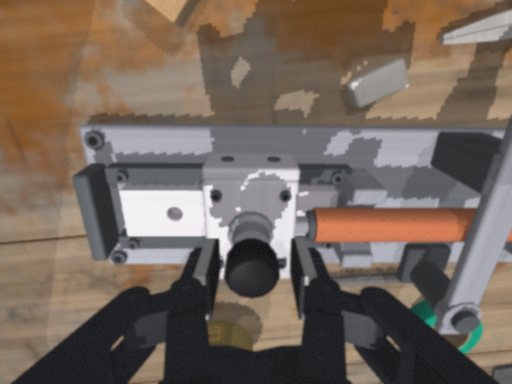

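Knob at (252,266) lies between the jaws (about 213 to 298). I'll lower a little, close, then push down.

```bash
python3 -m creep '[{"linear":[0.3,-1.5,3],"yaw":0,"fingers":34},{"linear":[0,0,1],"yaw":0,"fingers":20},{"linear":[0,0,0],"yaw":0,"fingers":20},{"linear":[0,0,0],"yaw":0,"fingers":20},{"linear":[0,0,0],"yaw":0,"fingers":20}]' 60
python3 -m creep '[{"linear":[0,0,1],"yaw":0,"fingers":20},{"linear":[0,0,1],"yaw":0,"fingers":20}]' 60
python3 -c "
from h import *
s=robot.get_state();print(toJ(s['tcp_pos']),s['tcp_pos'][2],s['force'])"
```

```text
clock: 17.2
tcp_pos: [0.5476, -0.0794, 0.0846]
orientation: [3.11, 0.093, 3.054]
force: [0.5, 0.5, -2.1]
opening: 0.0252
clock: 17.4
tcp_pos: [0.5478, -0.0794, 0.0841]
orientation: [3.111, 0.094, 3.054]
force: [-6.5, 1.2, 14.3]
opening: 0.0251
[-0.00198224 -0.09176604] 0.08407440170768321 [-6.46116892  1.18023071 14.31098538]
```

Run:
```python
from h import *
c=robot.camera("wrist");cv2.imwrite("pics/w25.png",cv2.resize(c["image"][130:350,80:400,::-1],None,fx=2.4,fy=2.4,interpolation=2))
c=robot.camera("scene");cv2.imwrite("pics/s25.png",cv2.resize(c["image"][130:310,190:380,::-1],None,fx=3.3,fy=3.3,interpolation=2))
c=robot.camera("top");cv2.imwrite("pics/t25.png",c["image"][:,:,::-1])
```

```text
(no output)
```

View pics/w25.png

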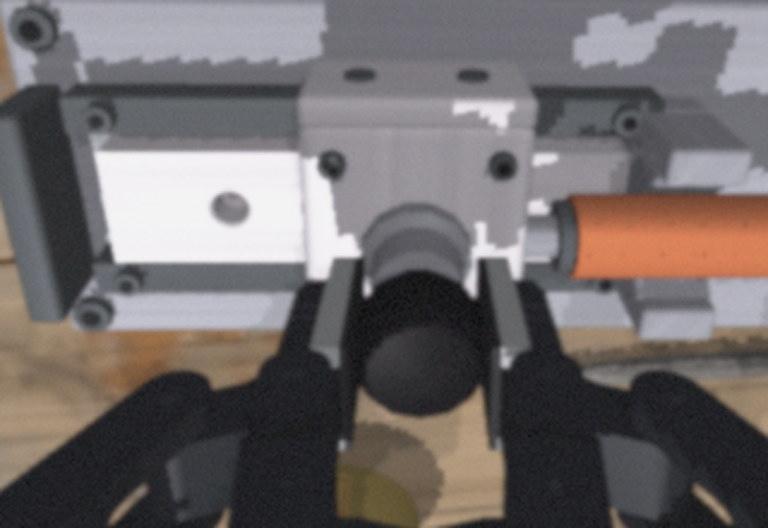

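View pics/s25.png

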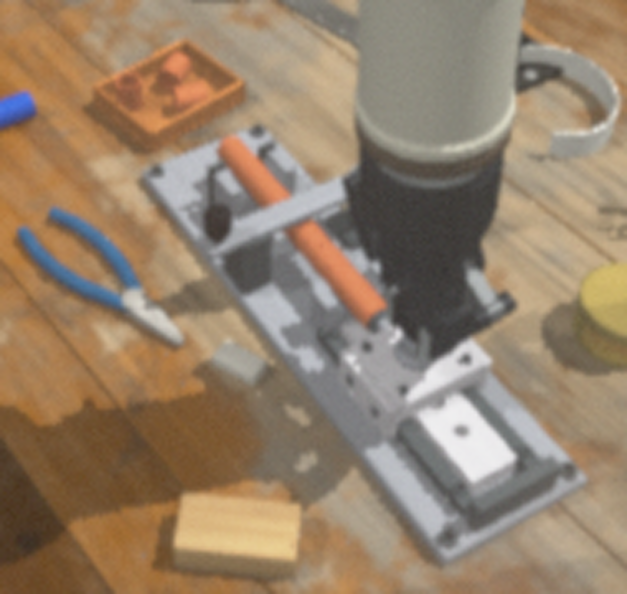

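View pics/t25.png

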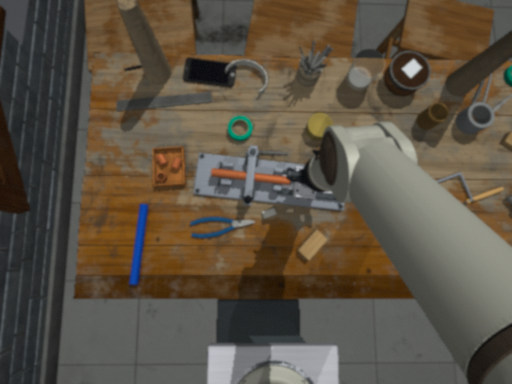

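```bash
python3 -c "
from h import *
s=robot.get_state();print(s['clock'],s['force'],s['opening'],s['tcp_pos']);robot.sign_off()"
```

```text
17.55 [-5.52468291  0.33093805  9.5710928 ] 0.024997475692152216 [ 0.54778412 -0.07934522  0.08407397]
the job is handed in; nothing more can be done
```

The next cut is set up and handed in at 17.6 s. The keeper is shut, the carriage is in the next hole with its pin home, and the gripper is still holding the knob.

- **Keeper:** I swung the bar shut with the knob held loosely between the jaws. I felt the sprung ball at about 6 N. The force then dropped away and the bar met its stop at about 12 N. The pictures show it straight across the tube.
- **Carriage:** The pin came up about 14 mm. The slide first overshot, reaching about 27 mm of the wanted 25. I brought it back to 25.0 mm by the arm's reading before pushing the pin down.
- **Pin:** It went in and stopped at 84.1 mm, against 85 mm when I first gripped the knob. It read the same 84.1 mm after I let go and gripped again. It was still pressed down with about 10 N when I handed in.
- **Tube:** The overshoot left the tube about 1.8 mm ahead of the pusher pad. With the pin home, I let go of the knob and eased the tube back from its front end until it met resistance at about 3 N. The last close view shows no gap at the pad.
- **Other items:** The sanding block, punch and eraser look unmoved in the last pictures, judged by eye only.
- **Disagreement:** The closed jaws read 25 mm on the 28 mm knob both times. The knob did not slip in the lift, so I took this as give in the fingers or pads.

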